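# Index the rotary table by one notch

### The arm

A 7-joint arm with a two-finger parallel gripper is mounted at the origin on a cart in front of the work surface, level with it; the furniture and walls round the work are solid. World frame = base frame: x ahead of the robot, y to its left, z up, the work surface at z = 0. Lengths are in mm, angles in rad, forces in N, time in s.
With the tool pointing down it reaches from about 425 to 1025 mm from the base axis. Payload 3.6 kg.
Tool frame: the origin (TCP) lies at the very end of the fingers, on their centre line; the grasp point (between the pads) lies 19 mm behind it; z points along the fingers, y is the direction in which the jaws open and shut (so a half turn about z gives the same grasp; the last joint's range is limited). The gripper opens to 85 mm and grips with 20 to 120 N. Pads are 22 mm wide; open, the fingers measure 114 mm over their backs; the gripper's body (76 mm by 85 mm) begins 54 mm behind the grasp point. The pads swing forward as they close: fully open they stand 13 mm farther back than shut.
Start: joints at [1.163, 0.591, 0.048, 1.609, -0.033, 0.943, -0.034], TCP at [223.791, -689.599, 231.302] pointing down, gripper open.
Joint ranges: [-2.69, 2.69], [-0.47, 2.24], [-1.27, 1.36], [0.19, 2.51], [-1.53, 4.68], [0.08, 2.07], [-3.09, 3.09]. Speed limits (rad/s): [2.57, 2.57, 3.14, 3.14, 3.14, 3.14, 3.14].

### API

Orientations are given as a unit quaternion [w, x, y, z].
In Python, from cell import env gives the robot as it stands.
- The arm moves only by the tool drive_tool, never from a script. Its argument "rows" is a list of rows, each a list of 2 entries, a list of its own where there are three numbers: the shift along the tool's x, y, z in mm, then the turn about the tool's z in degrees. A call has 1 to 8 rows; each row is the pose to reach, as a shift and turn from the pose commanded when the call began, along the tool's axes at that moment; what a row does not reach only later rows make up. A row lasts 1/12 s, in which the tool goes at most 41.7 mm and 7.16 degrees, less where a joint would pass 70% of its speed; a pose out of reach is approached as far as the arm can. A call with a gripper value outside its range is refused whole. "jaw" is the closure, from -1 (fully open) to 1 (shut), so that 0 is half open, set as the call begins (left out, the last holds). The fingers move at their own pace and stop on an object; "grip_force" is the grip in N (left out, the last holds). Time passes only in rows, so rows that repeat a pose let the fingers close. It gives the time, the measured TCP pose, the force and the opening at its end, in the units of the state.
- env.get_state(): the state, without advancing time (a new reading comes with each control period).
- env.grab_frame(name): name is "scene" or "top" or "wrist"; returns (picture, depth): 420x560x3 uint8, blue, green, red; 420x560 float32, mm along the optical axis (not along the pixel's ray), 0 where there is no reading.
- env.camera_params(name): a dict with "mtx" (3x3 intrinsics, pixels), "pose" (4x4, takes a point from camera to world coordinates). Camera axes: x right, y down, z forward; pixel columns grow to the right and rows downward; lengths in mm; the calibration is good to about 2 mm. A picture is of the moment at which its call begins: read the wrist's pose just before it. camera_params takes no time and is no camera call; for the wrist camera it gives the pose at the moment of the call.
- env.sign_off(): hands the job in, once; it reports no verdict.
The state is a dict: "time": time; "q": joint angles; "qd": joint speeds; "effort": joint torques, N m; "tool_pos": TCP position; "tool_rot": TCP orientation; "wrist_force": force on the tool from outside, world axes, zero at the start; "wrist_torque": the same for the moment, N m; "width": finger opening in mm.
Only numpy, scipy, OpenCV 4.12 (cv2) and the standard library are available. Lean on these libraries where they do the work, as an engineer would, in place of code of your own. Each camera call takes 0.05 s, during which the arm holds its last target.

### The job

The rotary table with the mould cups is locked in a notch by its spring plunger, the one with the red cap. With the fingertips press the plunger in, turn the table clockwise as seen from above by exactly one notch, so that the next cup comes under the blue sensor head, and let the plunger spring fully out again so that the table is locked there. Then take the hand clear; pick nothing up, keep the cups standing in their nests and leave everything else on the bench where it is.

Things in the scene. Friction and masses are not known exactly. Their poses are not given: they have to be found in the camera images.
- plunger (a joint): indexing plunger: upright sprung rod with a round red cap (40 mm across) at the rotary table's rim. Value in m: 0 = fully out (up), grows as the cap is pressed down, 0.014 = fully in; 3 N starts it, 7 N holds it in. When out, a tongue on its rod sits in a notch of the fixed plate below and locks the table; pressed in by more than 0.0085 the table is free.
- plunger_top (a point): centre of the top of the red cap, 130 mm from the table's axis, 98 mm above the bench when out; moves with plunger and table. The cap stands between two upright dark lugs fixed to the table, one on each side along the turning direction, 56 mm apart, so that shut fingertips set down between them can press the cap and, moved sideways, push a lug and turn the table.
- push_lug (a point): inner face of the lug on the clockwise side of the cap, 28 mm from the cap's centre and 12 mm above the cap's top when out (the other lug is its mirror image). Each lug is 6 mm thick, 30 mm wide radially, its top 122 mm above the bench.
- index_table (a joint): angle of the rotary table about its upright axis, rad: 0 at the start (locked in a notch), grows clockwise seen from above; the notches are 60 degrees (1.047 rad) apart. About 0.8 N sideways at the cap overcomes its bearing friction; play in a notch is about 0.013 rad each way.
- hub (a point): a point on the upright axis of the rotary table, level with its upper face (70 mm above the bench). The aluminium disc is 212 mm across, the notched steel plate under it 240 mm across; bracket and lugs reach 150 mm from the axis. A steel boss 14 mm high stands on the middle of the disc.
- next_notch (a point): the notch (15 mm wide, in the rim of the fixed steel plate, upper face 55 mm above the bench) into which the plunger must spring next: on the rim, 120 mm from the axis, 60 degrees clockwise of the notch in use. Once about 0.15 rad off a notch the plate keeps the plunger in (0.0085) even with the cap let go; it springs out by itself on reaching the next notch.
- sensor_spot (a point): spot on the table directly under the small blue sensor head, on the disc's upper face 70 mm from the axis. The head's underside is 124 mm and its top 164 mm above the bench; its bar and post (170 mm from the axis, 162 mm high) stand at the far side of the table and are fixed.
- cup_a: loose pale resin mould cup, 54 mm across, 36 mm high, standing upright among three 9 mm high dowels on the rotary table, under the sensor head at the start; origin at the centre of its underside
- nest_a (a point): centre of the nest of cup a on the table's upper face; turns with the table
- cup_b: loose pale resin mould cup, 56 mm across, 34 mm high, standing upright among three 9 mm high dowels on the rotary table, one place before the sensor: the next cup; origin at the centre of its underside
- nest_b (a point): centre of the nest of cup b on the table's upper face; turns with the table
- cup_c: loose pale resin mould cup, 54 mm across, 30 mm high, standing upright among three 9 mm high dowels on the rotary table, two places before the sensor; origin at the centre of its underside
- nest_c (a point): centre of the nest of cup c on the table's upper face; turns with the table
- mouse_a: dark grey-blue computer mouse, 99x56x41 mm, loose on the bench, to be left alone; origin at the centre of its underside
- oil_bottle: small white oil bottle with a red pointed spout, 42 mm across, height 126 mm, loose on the bench, to be left alone; origin at the centre of its underside
- terminal_block: green plug-in terminal block, 16x60x18 mm, loose on the bench, to be left alone; origin at the centre of its underside
- steel_cup: turned steel fixture cup, 48 mm across, height 66 mm, loose on the bench, to be left alone; origin at the centre of its underside
- stepper: square stepper motor lying on its side, 67x42x42 mm, loose on the bench, to be left alone; origin at the centre of its underside
- spool: spool of solder wire, 55 mm across, height 38 mm, loose on the bench, to be left alone; origin at the centre of its underside
There are look-alikes about, which are no part of the job. Leave any turquoise look-alike of the cup_a alone.

How it is judged:
By the outcome, as a careful person would: the job done as asked, in the order asked, and still so for the second after the job is handed in, with the robot touching nothing.
It also fails if it takes over 40 s, if anything falls off the work surface, if the arm or the gripper's body presses on something with over 40 N, if the wrist force passes 120 N, or if a joint passes its speed limit or range.

## Working session

There is one attempt and no reset: what is moved stays moved. The work goes in short steps, Python scripts to look and compute and a tool call to move; the robot and the scene stay as the last step left them, time stands still between calls to the robot, and variables do not carry over. Pictures are saved under pics/ and viewed, and the job is handed in when it is done.

Besides the shell and the picture viewer there is one more tool, called by a JSON object that holds its "method" and its "body". drive_tool: Moves the arm, as the interface text tells. Its arguments: {"type":"object","properties":{"rows":{"type":"array","items":{"type":"array"}},"jaw":{"type":"number"},"grip_force":{"type":"number"}},"required":["rows"]}

```bash
mkdir -p pics; ls; python3 - <<'E'
from cell import env
import cv2,numpy as np
print(env.get_state())
for n in("scene","top"):
    im,d=env.grab_frame(n); cv2.imwrite(f"pics/{n}0.png",im); np.save(f"pics/{n}0.npy",d); p=env.camera_params(n); print(n,p)
E
```

```text
pics
{'time': 0.0, 'q': array([ 1.16352151,  0.59212862,  0.04827871,  1.60984368, -0.03330618,
        0.94269486, -0.03368581]), 'qd': array([ 0.00022123,  0.00088255, -0.00087293,  0.00017563, -0.00134451,
       -0.00248634, -0.00162045]), 'effort': array([-6.18927697e-04, -5.48701394e+01,  1.54619984e+00, -1.98124444e+01,
        9.38010315e-03,  8.95679172e-03, -9.90279347e-06]), 'tool_pos': array([ 223.5337816 , -688.79907621,  230.12554377]), 'tool_rot': array([-1.11102635e-03,  9.87709312e-01,  1.56297875e-01, -2.32333199e-04]), 'wrist_force': array([0.76161105, 0.42752099, 0.01782853]), 'wrist_torque': array([ 0.0203302 , -0.01000643,  0.01581884]), 'width': 85.42161113890681}
scene {'mtx': array([[479.49491146,   0.        , 275.14816198],
       [  0.        , 479.49491146, 214.45733764],
       [  0.        ,   0.        ,   1.        ]]), 'pose': array([[-8.72099479e-01, -3.27793932e-01,  3.63309285e-01,
         4.02474598e+01],
       [-4.89210821e-01,  6.00356269e-01, -6.32649289e-01,
         8.85351096e+02],
       [-1.07364090e-02, -7.29467949e-01, -6.83930728e-01,
         1.06628346e+03],
       [ 0.00000000e+00,  0.00000000e+00,  0.00000000e+00,
         1.00000000e+00]])}
top {'mtx': array([[420.10473884,   0.        , 280.60677571],
       [  0.        , 420.10473884, 204.1855672 ],
       [  0.        ,   0.        ,   1.        ]]), 'pose': array([[ 2.22863132e-02, -9.97619210e-01,  6.52627893e-02,
         4.62074447e+02],
       [-9.99749471e-01, -2.23743864e-02, -6.18849002e-04,
         1.81079265e+01],
       [ 2.07759052e-03, -6.52326471e-02, -9.97867920e-01,
         1.33157004e+03],
       [ 0.00000000e+00,  0.00000000e+00,  0.00000000e+00,
         1.00000000e+00]])}
```

View pics/scene0.png

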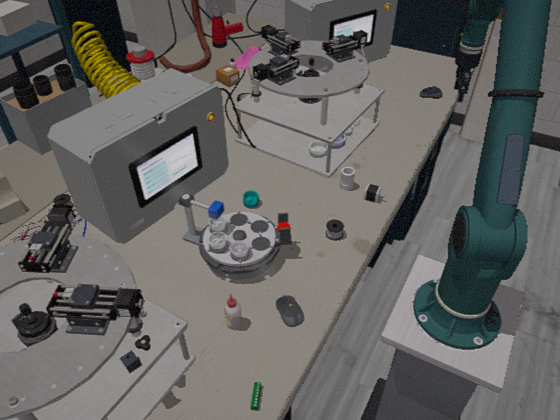

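View pics/top0.png

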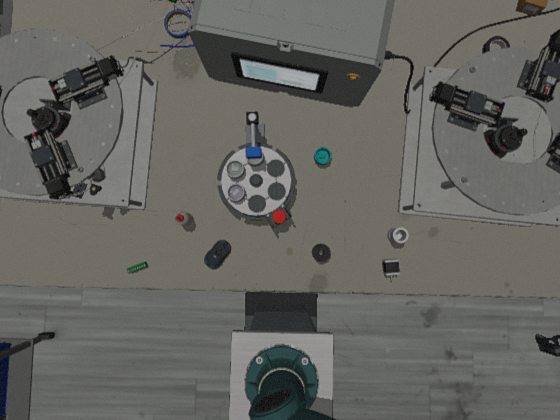

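The scene shows the table at (240,242) and its red cap at (284,227). In the top view the hub is at (256,181), the cap at (280,216), the blue head at (254,153) and the turquoise look-alike at (322,156). Next I'll measure the positions.

```bash
cat > h.py <<'E'
import numpy as np,cv2
def ray(P,u,v,z):
    K=P["mtx"];T=P["pose"]
    d=T[:3,:3]@np.linalg.inv(K)@np.array([u,v,1.]); o=T[:3,3]
    return o+d*(z-o[2])/d[2]
def proj(P,X):
    T=np.linalg.inv(P["pose"]);c=T[:3,:3]@np.array(X,float)+T[:3,3];p=P["mtx"]@c;return p[:2]/p[2]
def red(im):
    h=cv2.cvtColor(im,cv2.COLOR_BGR2HSV)
    return (((h[...,0]<8)|(h[...,0]>172))&(h[...,1]>150)&(h[...,2]>90)).astype(np.uint8)
def blue(im):
    h=cv2.cvtColor(im,cv2.COLOR_BGR2HSV)
    return ((h[...,0]>105)&(h[...,0]<128)&(h[...,1]>150)&(h[...,2]>80)).astype(np.uint8)
def blobs(m,amin=30):
    n,l,s,c=cv2.connectedComponentsWithStats(m)
    return [(s[i].tolist(),c[i].round(2).tolist()) for i in range(1,n) if s[i,4]>=amin]
E
python3 - <<'E'
from cell import env
from h import *
for n in("scene","top"):
    im=cv2.imread(f"pics/{n}0.png");P=env.camera_params(n);d=np.load(f"pics/{n}0.npy")
    for s,c in blobs(red(im)): print(n,"red",s,c,ray(P,*c,98).round(1))
    for s,c in blobs(blue(im)): print(n,"blue",s,c,ray(P,*c,164).round(1))
    # point cloud
    v,u=np.mgrid[:420,:560];K=P["mtx"]
    pc=np.stack([(u-K[0,2])/K[0,0]*d,(v-K[1,2])/K[1,1]*d,d],-1)@P["pose"][:3,:3].T+P["pose"][:3,3]
    m=(abs(pc[...,2]-70)<6)&(d>0)&(abs(pc[...,0]-520)<170)&(abs(pc[...,1]-75)<170)
    q=pc[m]; print(n,len(q),q.min(0),q.max(0),q.mean(0))
    m2=(pc[...,2]>45)&(pc[...,2]<62)&(d>0)&(abs(pc[...,0]-520)<170)&(abs(pc[...,1]-75)<170)
    cv2.imwrite(f"pics/m_{n}.png",np.hstack([m*255,m2*255]).astype(np.uint8))
im=cv2.imread("pics/top0.png")[90:250,160:360];s=cv2.imread("pics/scene0.png")[180:300,170:320]
cv2.imwrite("pics/crop_top.png",cv2.resize(im,None,fx=3.7,fy=3.7,interpolation=3))
cv2.imwrite("pics/crop_scene.png",cv2.resize(s,None,fx=4.8,fy=4.8,interpolation=3))
E
```

```text
scene red [212, 18, 10, 25, 198] [216.06, 29.19] [ 1483.7 -1058.     98. ]
scene red [225, 23, 17, 11, 99] [232.13, 27.56] [ 1423.1 -1113.1    98. ]
scene red [127, 50, 27, 13, 168] [139.45, 56.54] [1618.1 -635.1   98. ]
scene red [277, 222, 14, 10, 74] [282.72, 225.47] [512.8  19.7  98. ]
scene blue [209, 201, 14, 15, 125] [215.62, 207.26] [680.4 104.9 164. ]
scene 2013 [475.28770616 -13.34423931  64.00648074] [689.50813888 199.13242864  75.99958889] [589.66163428  82.78281739  69.06718787]
top red [273, 210, 13, 13, 140] [278.83, 216.01] [507.8  21.8  98. ]
top red [176, 215, 7, 6, 30] [179.17, 217.5] [496.9 314.1  98. ]
top blue [161, 45, 33, 2, 35] [176.74, 45.6] [985.3 323.9 164. ]
top blue [246, 146, 15, 11, 145] [253.22, 151.43] [685.1  97.6 164. ]
top 2701 [472.56071258 -14.68588191  64.00409254] [689.98273897 199.59135678  75.99571225] [594.2835383   77.95538111  69.15979305]
```

View pics/crop_top.png

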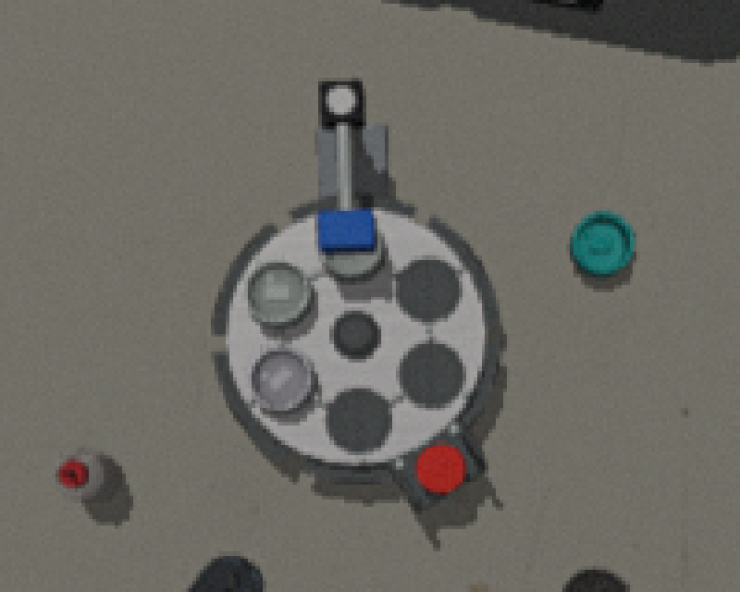

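View pics/crop_scene.png

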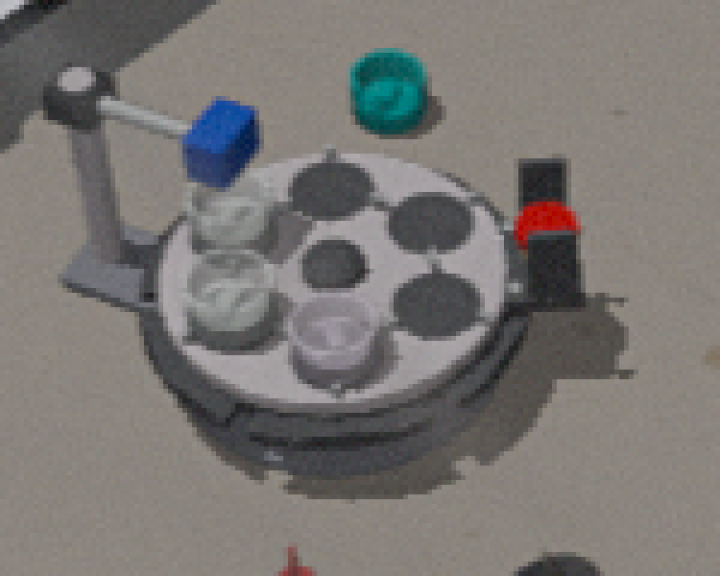

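The crops show the red cap at crop (440,468) between its two dark lugs, and the three pale cups. Cup b is at crop (280,293), one place anticlockwise of the sensor. The turquoise cup stands off the table. Next is the hub fit.

```bash
python3 - <<'E'
from cell import env
from h import *
from scipy.optimize import least_squares
im=cv2.imread("pics/top0.png");P=env.camera_params("top")
g=im.min(2); 
m=((g>125)).astype(np.uint8); m[:, :210]=0;m[:,305:]=0;m[:142]=0;m[225:]=0
cs,_=cv2.findContours(m,0,1); c=max(cs,key=cv2.contourArea)[:,0]
hull=cv2.convexHull(c)[:,0]
X=np.array([ray(P,u,v,70)[:2] for u,v in c])
f=lambda p:np.hypot(X[:,0]-p[0],X[:,1]-p[1])-106
r=least_squares(f,[590,85],loss="soft_l1",f_scale=1.5); print(r.x, np.median(abs(f(r.x))),len(c))
f3=lambda p:np.hypot(X[:,0]-p[0],X[:,1]-p[1])-p[2]
print(least_squares(f3,[590,85,106],loss="soft_l1",f_scale=1.5).x)
h=r.x
cap=ray(P,278.83,216.01,98)[:2];d=cap-h;print("cap",cap,np.hypot(*d),np.degrees(np.arctan2(d[1],d[0])))
# boss dark circle at (356,335) crop
u,v=160+356/3.7,90+335/3.7; print("boss",ray(P,u,v,84))
S=env.camera_params("scene"); print(proj(S,[*h,84]),proj(S,[*cap,98]))
b=ray(P,253.22,151.43,164)[:2]-h; print("sensor",np.hypot(*b),np.degrees(np.arctan2(b[1],b[0])))
E
```

```text
[621.34581575 102.55200869] 12.015175074763107 384
[604.37180841  71.184783    77.08217262]
cap [507.83965734  21.7846473 ] 139.30906166708294 -144.56555865569922
boss [612.78722694  91.7390208   84.        ]
[235.73714048 233.97763307] [283.87050381 226.49653399]
sensor 63.968996739714584 -4.466144384652821
```

```bash
python3 - <<'E'
from cell import env
from h import *
from scipy.optimize import least_squares
im=cv2.imread("pics/top0.png");P=env.camera_params("top")
g=im.min(2).astype(float)
c0=np.array([612.8,91.7])
def edge(P,g,c0,z,r0,r1):
    out=[]
    for a in np.radians(np.arange(0,360,3)):
        rr=np.arange(r0,r1,.5)
        uv=np.array([proj(P,[c0[0]+r*np.cos(a),c0[1]+r*np.sin(a),z]) for r in rr]).astype(np.float32)
        p=cv2.remap(g.astype(np.float32),uv[None,:,0],uv[None,:,1],1)[0]
        p=cv2.GaussianBlur(p[None],(9,1),1.5)[0]; k=np.argmin(np.gradient(p))
        if np.gradient(p)[k]<-2: out.append(c0+rr[k]*np.array([np.cos(a),np.sin(a)]))
    return np.array(out)
S=env.camera_params("scene");gs=cv2.imread("pics/scene0.png").min(2)
for n,PP,gg in(("top",P,g),("scene",S,gs)):
  c=c0
  for _ in range(3):
    X=edge(PP,gg,c,70,95,118)
    f=lambda p:np.hypot(X[:,0]-p[0],X[:,1]-p[1])-p[2]
    r=least_squares(f,[*c,106],loss="soft_l1",f_scale=1); c=r.x[:2]
  print(n,r.x,len(X),np.median(abs(f(r.x))))
  cap=np.array([507.84,21.78]) if n=="top" else np.array([512.8,19.7])
  d=cap-c;print("cap",np.hypot(*d),np.degrees(np.arctan2(d[1],d[0])))
E
```

```text
top [615.78065079  94.31805414 105.29949762] 112 0.3376825931513636
cap 130.04981119448743 -146.09819101043874
scene [616.71254014  94.33011415 105.5922081 ] 117 0.517453565733959
cap 127.93541314861287 -144.3140460023055
```

Hub ≈ (616.2, 94.3), with both views agreeing to 1 mm and r ≈ 105.5 against 106 given. Cap ≈ (508, 22), 130 mm from the hub as specified. Next I'll work out the approach in tool axes.

```bash
cat >> h.py <<'E'
from scipy.spatial.transform import Rotation as R
HUB=np.array([616.2,94.3])
def rot(s): w,x,y,z=s["tool_rot"]; return R.from_quat([x,y,z,w]).as_matrix()
def yaw(s): M=rot(s); return np.degrees(np.arctan2(M[1,0],M[0,0]))
def rel(s,target): return rot(s).T@(np.array(target,float)-s["tool_pos"])
def show(s):
    print("t",round(s["time"],2),"pos",s["tool_pos"].round(1),"yaw",yaw(s).round(1),"F",s["wrist_force"].round(2),"w",round(s["width"],1),"q",s["q"].round(2))
    d=s["tool_pos"][:2]-HUB; print("  polar r",np.hypot(*d).round(1),"ang",np.degrees(np.arctan2(d[1],d[0])).round(2))
E
python3 - <<'E'
from cell import env
from h import *
s=env.get_state();show(s);print(rot(s).round(3));a=np.radians(-146.1)
print(rel(s,[*(HUB+130*np.array([np.cos(a),np.sin(a)])),230]), "turn (cw+)", yaw(s)-33.9)
E
```

```text
t 0.1 pos [ 223.6 -688.9  230.3] yaw 18.0 F [-0.28 -0.4  -0.08] w 85.5 q [ 1.16  0.59  0.05  1.61 -0.03  0.94 -0.03]
  polar r 876.1 ang -116.63
[[ 0.951  0.309 -0.001]
 [ 0.309 -0.951  0.002]
 [-0.    -0.002 -1.   ]]
[ 490.2367626  -588.06686453    1.38852654] turn (cw+) -15.917492905795566
```

{"method": "drive_tool", "body": {"rows": [[[24,-29,0],-2],[[48,-58,0],-4],[[72,-86,0],-6],[[96,-115,0],-8],[[120,-144,0],-10],[[144,-173,0],-12],[[168,-202,0],-14],[[192,-230,0],-16]], "jaw": 1}}

```text
time: 0.77
tool_pos: [335.4, -409.4, 231.0]
tool_rot: [-0.0, 0.956, 0.293, -0.0]
wrist_force: [1.3, 0.5, 0.1]
width: -0.1
```

```bash
python3 - <<'E'
from cell import env
from h import *
s=env.get_state();show(s);a=np.radians(-146.1)
print(rel(s,[*(HUB+130*np.array([np.cos(a),np.sin(a)])),230]).round(1), "turn (cw+)", yaw(s)-33.9)
E
```

```text
t 0.77 pos [ 335.4 -409.4  231. ] yaw 34.1 F [1.32 0.55 0.09] w -0.1 q [ 0.85  0.35 -0.06  2.05  0.03  0.75 -0.21]
  polar r 576.6 ang -119.14
[ 384.8 -260.3    1.2] turn (cw+) 0.1784717417965922
```

{"method": "drive_tool", "body": {"rows": [[[33,-22,0],0],[[66,-44,0],0],[[99,-66,0],0],[[132,-88,0],0],[[165,-110,0],0],[[198,-132,0],0],[[231,-154,0],0],[[260,-176,0],0]]}}

```text
time: 1.43
tool_pos: [453.4, -118.0, 231.4]
tool_rot: [0.0, 0.956, 0.293, 0.0]
wrist_force: [0.4, -0.9, 0.7]
width: -0.1
```

{"method": "drive_tool", "body": {"rows": [[[32,-21,0],0],[[62,-42,0],0],[[92,-62,0],0],[[115,-78,0],0],[[124,-84,0],0],[[124,-84,0],0]]}}

```text
time: 1.93
tool_pos: [509.4, 22.0, 231.2]
tool_rot: [-0.001, 0.956, 0.295, 0.001]
wrist_force: [-0.2, 0.1, -0.0]
width: 0.3
```

```bash
python3 - <<'E'
from cell import env
from h import *
s=env.get_state();show(s);a=np.radians(-146.1)
print(rel(s,[*(HUB+130*np.array([np.cos(a),np.sin(a)])),230]).round(1), "turn (cw+)", yaw(s)-33.9)
P=env.camera_params("wrist");im,d=env.grab_frame("wrist");cv2.imwrite("pics/w1.png",im)
print(P["pose"].round(3))
for st,c in blobs(red(im)): print(st,c,ray(P,*c,98).round(1))
E
```

```text
t 1.93 pos [509.4  22.  231.2] yaw 34.3 F [-0.2   0.11 -0.02] w 0.3 q [ 0.04  0.33 -0.21  2.08  0.1   0.74 -1.21]
  polar r 129.0 ang -145.9
[-1.  -0.4  1.2] turn (cw+) 0.4077369096169079
[[ 5.64000e-01 -7.91000e-01 -2.38000e-01  5.72066e+02]
 [-8.26000e-01 -5.40000e-01 -1.61000e-01  6.29930e+01]
 [-1.00000e-03  2.87000e-01 -9.58000e-01  3.73613e+02]
 [ 0.00000e+00  0.00000e+00  0.00000e+00  1.00000e+00]]
[260, 181, 43, 42, 1379] [281.07, 201.59] [512.3  20.2  98. ]
```

View pics/w1.png

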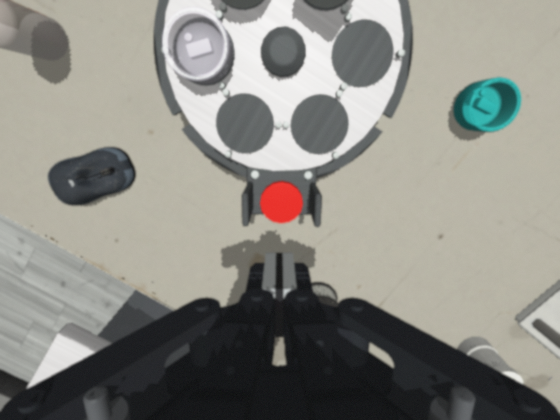

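The wrist view shows the cap at (281,202), centred between the lugs at x≈248 and 317. It is within about 3 mm of where the tip stands. The push lug is on the image's left, tool −y. Descending between the lugs.

{"method": "drive_tool", "body": {"rows": [[[0,0,35],0],[[0,0,70],0],[[0,0,95],0],[[0,0,110],0],[[0,0,120],0],[[0,0,120],0]]}}

```text
time: 2.48
tool_pos: [506.4, 16.1, 109.5]
tool_rot: [0.0, 0.957, 0.291, -0.003]
wrist_force: [1.0, -0.2, -0.2]
width: -0.3
```

```bash
python3 - <<'E'
from cell import env
from h import *
s=env.get_state();show(s)
P=env.camera_params("wrist");im,d=env.grab_frame("wrist");cv2.imwrite("pics/w2.png",im)
im,d=env.grab_frame("scene");cv2.imwrite("pics/s2.png",cv2.resize(im[180:300,200:350],None,fx=4.8,fy=4.8,interpolation=3))
E
```

```text
t 2.48 pos [506.4  16.1 109.5] yaw 33.8 F [ 1.04 -0.15 -0.15] w -0.3 q [-0.    0.52 -0.16  2.18  0.18  0.46 -1.28]
  polar r 134.8 ang -144.55
```

View pics/w2.png

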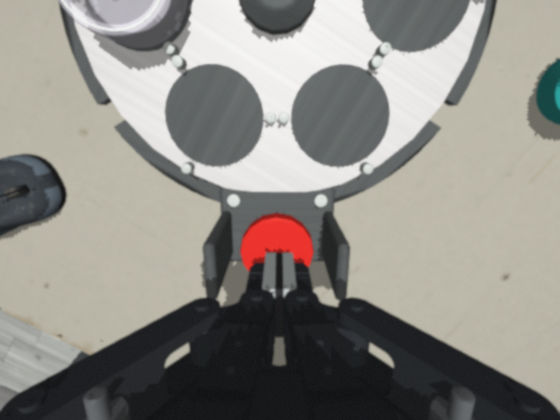

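View pics/s2.png

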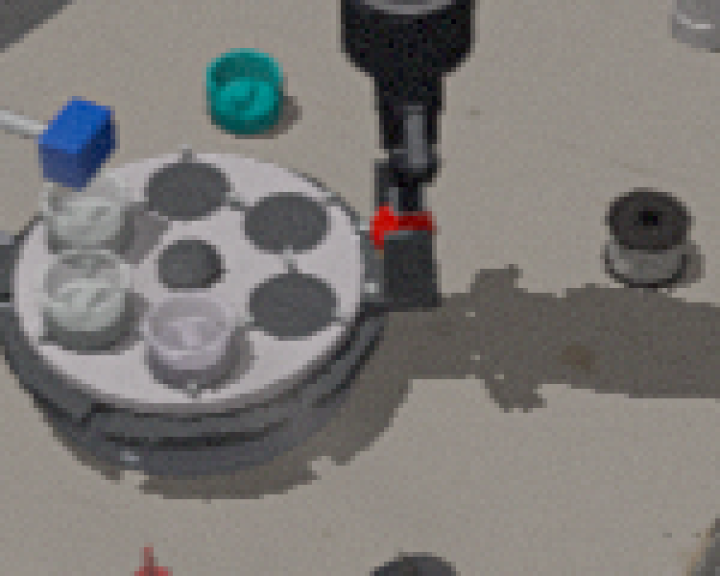

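The tip is between the lugs above the cap, but it sits about 6 mm off where I commanded it. Checking whether it settles.

```bash
python3 - <<'E'
from cell import env
from h import *
for i in range(2):
    s=env.get_state();show(s);print(s["qd"].round(3));env.grab_frame("wrist")
s=env.get_state()
a=np.radians(-146);print("rel",rel(s,[*(HUB+130*np.array([np.cos(a),np.sin(a)])),110]))
E
```

```text
t 2.58 pos [508.4  17.2 111.6] yaw 33.9 F [-0.26  0.47 -0.21] w -0.2 q [-0.01  0.51 -0.16  2.18  0.17  0.46 -1.28]
  polar r 132.5 ang -144.44
[-0.005 -0.022 -0.011 -0.017 -0.003 -0.001 -0.002]
t 2.63 pos [509.   17.7 112.1] yaw 33.9 F [0.56 0.04 0.36] w 0.1 q [-0.01  0.51 -0.16  2.18  0.17  0.46 -1.28]
  polar r 131.8 ang -144.45
[-0.005 -0.012 -0.009 -0.008 -0.001 -0.001 -0.001]
rel [ 1.23675865 -3.47620219  2.39406924]
```

{"method": "drive_tool", "body": {"rows": [[[1,-3,4],0],[[1,-4,8],0],[[1,-4,12],0],[[1,-4,16],0],[[1,-4,20],0],[[1,-4,23],0],[[1,-4,23],0],[[1,-4,23],0]]}}

```text
time: 3.35
tool_pos: [507.4, 22.8, 88.3]
tool_rot: [-0.0, 0.956, 0.292, 0.0]
wrist_force: [-1.3, 0.7, 4.9]
width: 0.1
```

```bash
python3 - <<'E'
from cell import env
from h import *
s=env.get_state();show(s);im,d=env.grab_frame("wrist");cv2.imwrite("pics/w3.png",im);s=env.get_state();show(s)
E
```

```text
t 3.35 pos [507.4  22.8  88.3] yaw 34.0 F [-1.26  0.73  4.88] w 0.1 q [-0.03  0.55 -0.14  2.19  0.19  0.41 -1.3 ]
  polar r 130.2 ang -146.68
t 3.4 pos [507.4  22.8  88.4] yaw 34.0 F [-0.71  0.54  5.67] w -0.0 q [-0.03  0.55 -0.14  2.19  0.19  0.41 -1.3 ]
  polar r 130.2 ang -146.68
```

View pics/w3.png

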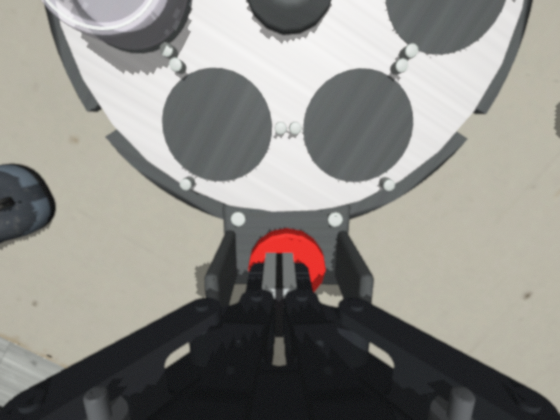

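The cap is pressed about 10 mm and the 5.7 N reading fits the spring. I'll press slightly deeper, move to the lug, then start the arc.

{"method": "drive_tool", "body": {"rows": [[[0,-3,2],0],[[0,-6,2],0],[[0,-9,2],0],[[0,-12,2],0],[[0,-14,2],0],[[0,-14,2],0]]}}

```text
time: 3.9
tool_pos: [500.7, 34.5, 86.9]
tool_rot: [0.0, 0.956, 0.292, 0.001]
wrist_force: [0.3, 0.5, 6.1]
width: -0.4
```

```bash
cat >> h.py <<'E'
def arc(hx,hy,thetas,dz=0):
    for t in thetas:
        a=np.radians(t);c,s_=np.cos(a),np.sin(a)
        print([[round(hx-(c*hx-s_*hy),1),round(hy-(s_*hx+c*hy),1),dz],t],end=", ")
    print()
E
python3 - <<'E'
from cell import env
from h import *
s=env.get_state();show(s)
h=rel(s,[*HUB,s["tool_pos"][2]]);print(h)
arc(h[0],h[1],np.arange(1,9)*2)
E
```

```text
t 3.9 pos [500.7  34.5  86.9] yaw 34.0 F [0.28 0.51 6.11] w -0.4 q [-0.06  0.55 -0.14  2.21  0.19  0.39 -1.32]
  polar r 130.0 ang -152.64
[129.15962866  15.00703924   0.36611822]
[[np.float64(0.6), np.float64(-4.5), 0], np.int64(2)], [[np.float64(1.4), np.float64(-9.0), 0], np.int64(4)], [[np.float64(2.3), np.float64(-13.4), 0], np.int64(6)], [[np.float64(3.3), np.float64(-17.8), 0], np.int64(8)], [[np.float64(4.6), np.float64(-22.2), 0], np.int64(10)], [[np.float64(5.9), np.float64(-26.5), 0], np.int64(12)], [[np.float64(7.5), np.float64(-30.8), 0], np.int64(14)], [[np.float64(9.1), np.float64(-35.0), 0], np.int64(16)],
```

{"method": "drive_tool", "body": {"rows": [[[0.6,-4.5,1],2],[[1.4,-9,1],4],[[2.3,-13.4,1],6],[[3.3,-17.8,1],8],[[4.6,-22.2,1],10],[[5.9,-26.5,1],12],[[7.5,-30.8,1],14],[[9.1,-35,1],16]]}}

```text
time: 4.57
tool_pos: [489.6, 68.3, 86.0]
tool_rot: [0.0, 0.988, 0.155, 0.002]
wrist_force: [1.3, -1.6, 6.6]
width: -0.3
```

```bash
python3 - <<'E'
from cell import env
from h import *
s=env.get_state();show(s);im,d=env.grab_frame("wrist");cv2.imwrite("pics/w4.png",im);s=env.get_state();show(s)
h=rel(s,[*HUB,s["tool_pos"][2]]);print(h)
E
```

```text
t 4.57 pos [489.6  68.3  86. ] yaw 17.8 F [ 1.3  -1.56  6.57] w -0.3 q [-0.19  0.54 -0.05  2.23  0.08  0.37 -1.57]
  polar r 129.3 ang -168.39
t 4.62 pos [489.4  69.6  86. ] yaw 17.9 F [ 0.01 -0.66  6.04] w -0.2 q [-0.19  0.54 -0.05  2.23  0.08  0.37 -1.57]
  polar r 129.2 ang -168.98
[128.28180692  15.38346632   0.57881224]
```

View pics/w4.png

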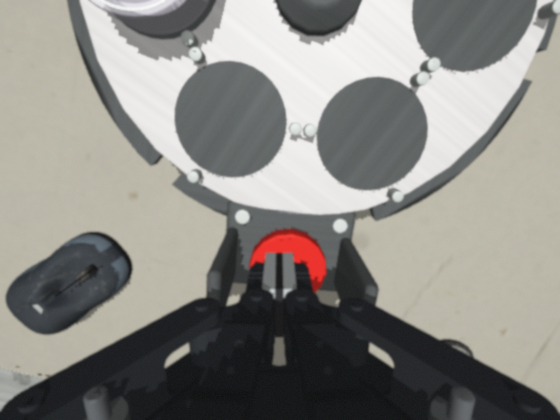

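The table has turned about 22°, carried by cap friction, and both lugs and all nests moved with it. It is well past 0.15 rad, so the plate now holds the plunger in. I'll lift off the cap but stay between the lugs, and push on the lug.

{"method": "drive_tool", "body": {"rows": [[[0,0,-7],0],[[0,0,-14],0],[[0,0,-19],0],[[0,0,-19],0],[[0,0,-19],0]]}}

```text
time: 5.03
tool_pos: [486.9, 67.9, 104.5]
tool_rot: [0.0, 0.988, 0.156, -0.0]
wrist_force: [0.1, -0.1, 0.7]
width: -0.2
```

```bash
python3 - <<'E'
from cell import env
from h import *
s=env.get_state();show(s);P=env.camera_params("wrist");im,d=env.grab_frame("wrist");cv2.imwrite("pics/w5.png",im)
for z in(89.5,):
  for st,c in blobs(red(im)): 
    p=ray(P,*c,z); e=p[:2]-HUB; print(st,c,p.round(1),np.hypot(*e),np.degrees(np.arctan2(e[1],e[0])))
im,d=env.grab_frame("top");cv2.imwrite("pics/t5.png",im);T=env.camera_params("top")
for st,c in blobs(red(im)): print(st,c,ray(T,*c,89.5).round(1))
h=rel(s,[*HUB,s["tool_pos"][2]]);print(h)
E
```

```text
t 5.03 pos [486.9  67.9 104.5] yaw 18.0 F [ 0.13 -0.14  0.67] w -0.2 q [-0.19  0.51 -0.06  2.22  0.07  0.41 -1.56]
  polar r 131.9 ang -168.45
[250, 216, 71, 57, 2557] [286.71, 240.79] [499.1  66.5  89.5] 120.35352310831709 -166.62117295768272
[176, 215, 7, 6, 30] [179.27, 217.47] [497.3 315.9  89.5]
[ 1.31106725e+02  1.47442205e+01 -2.48651322e-02]
```

View pics/w5.png

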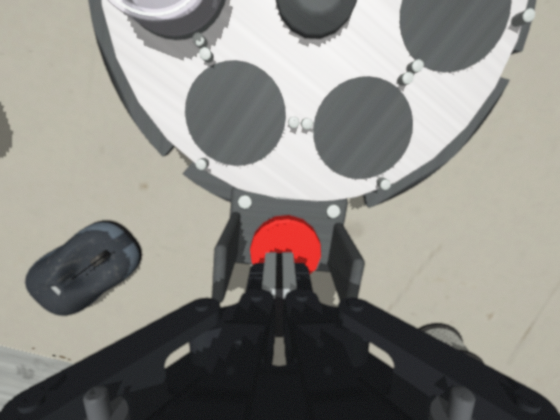

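```bash
python3 - <<'E'
from h import *
arc(131,14.8,np.arange(1,9)*2.0)
E
```

```text
[[np.float64(0.6), np.float64(-4.6), 0], np.float64(2.0)], [[np.float64(1.4), np.float64(-9.1), 0], np.float64(4.0)], [[np.float64(2.3), np.float64(-13.6), 0], np.float64(6.0)], [[np.float64(3.3), np.float64(-18.1), 0], np.float64(8.0)], [[np.float64(4.6), np.float64(-22.5), 0], np.float64(10.0)], [[np.float64(5.9), np.float64(-26.9), 0], np.float64(12.0)], [[np.float64(7.5), np.float64(-31.3), 0], np.float64(14.0)], [[np.float64(9.2), np.float64(-35.5), 0], np.float64(16.0)],
```

{"method": "drive_tool", "body": {"rows": [[[0.6,-4.6,0],2],[[1.4,-9.1,0],4],[[2.3,-13.6,0],6],[[3.3,-18.1,0],8],[[4.6,-22.5,0],10],[[5.9,-26.9,0],12],[[7.5,-31.3,0],14],[[9.2,-35.5,0],16]]}}

```text
time: 5.8
tool_pos: [484.7, 102.9, 103.9]
tool_rot: [0.001, 1.0, 0.016, -0.001]
wrist_force: [1.2, -3.8, 1.0]
width: 0.2
```

```bash
python3 - <<'E'
from cell import env
from h import *
s=env.get_state();show(s);P=env.camera_params("wrist");im,d=env.grab_frame("wrist");cv2.imwrite("pics/w6.png",im)
for st,c in blobs(red(im)): 
    p=ray(P,*c,89.5); e=p[:2]-HUB; print(st,c,p.round(1),np.hypot(*e),np.degrees(np.arctan2(e[1],e[0])))
s=env.get_state();show(s)
h=rel(s,[*HUB,s["tool_pos"][2]]);print(h)
arc(*h[:2],np.arange(1,9)*1.75)
E
```

```text
t 5.8 pos [484.7 102.9 103.9] yaw 1.8 F [ 1.16 -3.8   1.  ] w 0.2 q [-0.32  0.51  0.03  2.21 -0.03  0.42 -1.81]
  polar r 131.8 ang 176.28
[269, 216, 72, 67, 2951] [308.74, 244.41] [494.6  86.6  89.5] 121.86993004039067 -176.37566593909045
t 5.85 pos [485.  104.3 103.9] yaw 1.8 F [-0.08 -3.06  1.07] w -0.1 q [-0.32  0.51  0.02  2.21 -0.03  0.42 -1.82]
  polar r 131.6 ang 175.65
[ 1.30855604e+02  1.40880441e+01 -8.15048184e-02]
[[np.float64(0.5), np.float64(-4.0), 0], np.float64(1.75)], [[np.float64(1.1), np.float64(-8.0), 0], np.float64(3.5)], [[np.float64(1.8), np.float64(-11.9), 0], np.float64(5.25)], [[np.float64(2.7), np.float64(-15.8), 0], np.float64(7.0)], [[np.float64(3.7), np.float64(-19.7), 0], np.float64(8.75)], [[np.float64(4.8), np.float64(-23.6), 0], np.float64(10.5)], [[np.float64(6.0), np.float64(-27.4), 0], np.float64(12.25)], [[np.float64(7.3), np.float64(-31.2), 0], np.float64(14.0)],
```

View pics/w6.png

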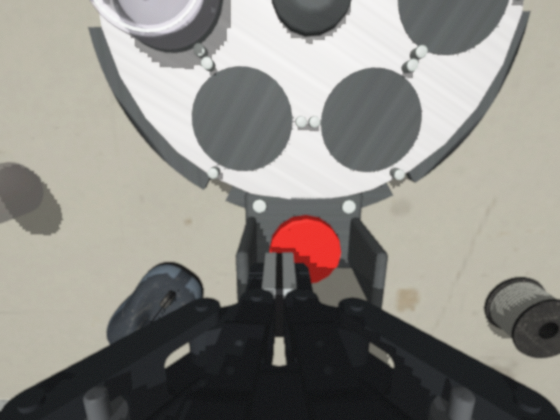

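The tip is now pushing the left lug with about 3 N, and the cap is about 14 mm behind the tip as expected. Roughly 28° remain, so I continue and then slow down.

{"method": "drive_tool", "body": {"rows": [[[0.5,-4,0],1.75],[[1.1,-8,0],3.5],[[1.8,-11.9,0],5.25],[[2.7,-15.8,0],7],[[3.7,-19.7,0],8.75],[[4.8,-23.6,0],10.5],[[6,-27.4,0],12.25],[[7.3,-31.2,0],14]]}}

```text
time: 6.52
tool_pos: [491.1, 134.1, 103.9]
tool_rot: [0.001, 0.994, -0.106, -0.0]
wrist_force: [-0.2, -4.7, 0.9]
width: -0.3
```

```bash
python3 - <<'E'
from cell import env
from h import *
s=env.get_state();show(s)
h=rel(s,[*HUB,s["tool_pos"][2]]);print(h)
arc(*h[:2],np.arange(1,9)*1.)
E
```

```text
t 6.52 pos [491.1 134.1 103.9] yaw -12.2 F [-0.15 -4.73  0.88] w -0.3 q [-0.43  0.53  0.1   2.19 -0.11  0.43 -2.03]
  polar r 131.3 ang 162.36
[ 1.30658505e+02  1.25063878e+01 -2.04253396e-02]
[[np.float64(0.2), np.float64(-2.3), 0], np.float64(1.0)], [[np.float64(0.5), np.float64(-4.6), 0], np.float64(2.0)], [[np.float64(0.8), np.float64(-6.8), 0], np.float64(3.0)], [[np.float64(1.2), np.float64(-9.1), 0], np.float64(4.0)], [[np.float64(1.6), np.float64(-11.3), 0], np.float64(5.0)], [[np.float64(2.0), np.float64(-13.6), 0], np.float64(6.0)], [[np.float64(2.5), np.float64(-15.8), 0], np.float64(7.0)], [[np.float64(3.0), np.float64(-18.1), 0], np.float64(8.0)],
```

{"method": "drive_tool", "body": {"rows": [[[0.2,-2.3,0],1],[[0.5,-4.6,0],2],[[0.8,-6.8,0],3],[[1.2,-9.1,0],4],[[1.6,-11.3,0],5],[[2,-13.6,0],6],[[2.5,-15.8,0],7],[[3,-18.1,0],8]]}}

```text
time: 7.18
tool_pos: [498.3, 151.4, 104.0]
tool_rot: [0.001, 0.985, -0.175, 0.0]
wrist_force: [1.3, -5.3, -1.8]
width: -0.1
```

```bash
python3 - <<'E'
from cell import env
from h import *
s=env.get_state();show(s)
im,d=env.grab_frame("wrist");cv2.imwrite("pics/w7.png",im);s=env.get_state();show(s)
h=rel(s,[*HUB,s["tool_pos"][2]]);print(h)
arc(*h[:2],np.arange(1,9)*.5)
E
```

```text
t 7.18 pos [498.3 151.4 104. ] yaw -20.1 F [ 1.29 -5.3  -1.75] w -0.1 q [-0.49  0.54  0.14  2.16 -0.16  0.45 -2.14]
  polar r 131.0 ang 154.14
t 7.23 pos [498.5 152.2 104. ] yaw -20.2 F [ 1.34 -5.05  0.08] w -0.2 q [-0.49  0.54  0.14  2.16 -0.16  0.45 -2.14]
  polar r 131.1 ang 153.81
[1.30419720e+02 1.38007146e+01 1.29961398e-01]
[[np.float64(0.1), np.float64(-1.1), 0], np.float64(0.5)], [[np.float64(0.3), np.float64(-2.3), 0], np.float64(1.0)], [[np.float64(0.4), np.float64(-3.4), 0], np.float64(1.5)], [[np.float64(0.6), np.float64(-4.5), 0], np.float64(2.0)], [[np.float64(0.7), np.float64(-5.7), 0], np.float64(2.5)], [[np.float64(0.9), np.float64(-6.8), 0], np.float64(3.0)], [[np.float64(1.1), np.float64(-7.9), 0], np.float64(3.5)], [[np.float64(1.3), np.float64(-9.1), 0], np.float64(4.0)],
```

View pics/w7.png

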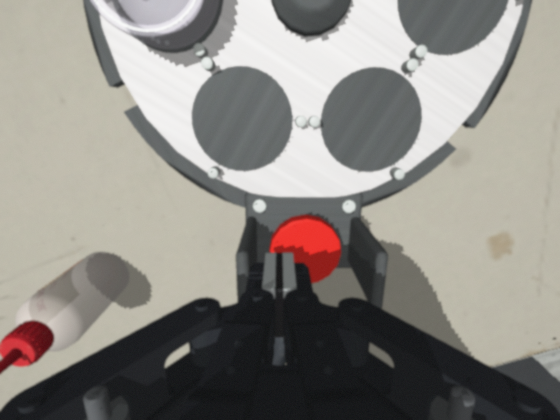

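Still pushing at about 5 N with roughly 6° left. The oil bottle, in view at (40,320), is about 150 mm away. Slow approach from here.

{"method": "drive_tool", "body": {"rows": [[[0.1,-1.1,0],0.5],[[0.3,-2.3,0],1],[[0.4,-3.4,0],1.5],[[0.6,-4.5,0],2],[[0.7,-5.7,0],2.5],[[0.9,-6.8,0],3],[[1.1,-7.9,0],3.5],[[1.3,-9.1,0],4]]}}

```text
time: 7.9
tool_pos: [502.3, 159.5, 104.0]
tool_rot: [0.001, 0.978, -0.209, -0.0]
wrist_force: [2.0, -6.4, -1.0]
width: 0.1
```

```bash
python3 - <<'E'
from cell import env
from h import *
s=env.get_state();show(s)
im,d=env.grab_frame("wrist");cv2.imwrite("pics/w8.png",im);s=env.get_state();show(s)
print(blobs(red(im)))
h=rel(s,[*HUB,s["tool_pos"][2]]);print(h)
arc(*h[:2],np.arange(1,9)*.3)
E
```

```text
t 7.9 pos [502.3 159.5 104. ] yaw -24.1 F [ 2.   -6.39 -1.01] w 0.1 q [-0.51  0.55  0.16  2.15 -0.19  0.46 -2.2 ]
  polar r 131.3 ang 150.2
t 7.95 pos [502.4 160.  104. ] yaw -24.1 F [ 0.99 -4.83  0.37] w -0.2 q [-0.51  0.55  0.16  2.15 -0.19  0.46 -2.2 ]
  polar r 131.4 ang 150.02
[([269, 214, 72, 68, 3041], [308.56, 243.43]), ([16, 337, 54, 58, 1234], [47.89, 358.7])]
[1.30687519e+02 1.34207316e+01 7.42356825e-02]
[[np.float64(0.1), np.float64(-0.7), 0], np.float64(0.3)], [[np.float64(0.1), np.float64(-1.4), 0], np.float64(0.6)], [[np.float64(0.2), np.float64(-2.1), 0], np.float64(0.8999999999999999)], [[np.float64(0.3), np.float64(-2.7), 0], np.float64(1.2)], [[np.float64(0.4), np.float64(-3.4), 0], np.float64(1.5)], [[np.float64(0.5), np.float64(-4.1), 0], np.float64(1.7999999999999998)], [[np.float64(0.6), np.float64(-4.8), 0], np.float64(2.1)], [[np.float64(0.7), np.float64(-5.5), 0], np.float64(2.4)],
```

Two degrees to go, slower still.

{"method": "drive_tool", "body": {"rows": [[[0.1,-0.7,0],0.3],[[0.1,-1.4,0],0.6],[[0.2,-2.1,0],0.9],[[0.3,-2.7,0],1.2],[[0.4,-3.4,0],1.5],[[0.4,-3.4,0],1.5]]}}

```text
time: 8.45
tool_pos: [503.7, 165.4, 104.1]
tool_rot: [-0.0, 0.975, -0.22, -0.0]
wrist_force: [0.4, -0.8, -0.6]
width: -0.1
```

```bash
python3 - <<'E'
from cell import env
from h import *
s=env.get_state();show(s)
im,d=env.grab_frame("wrist");cv2.imwrite("pics/w9.png",im);s=env.get_state();show(s)
print(blobs(red(im)))
h=rel(s,[*HUB,s["tool_pos"][2]]);print(h)
E
```

```text
t 8.45 pos [503.7 165.4 104.1] yaw -25.5 F [ 0.4  -0.77 -0.58] w -0.1 q [-0.52  0.55  0.17  2.14 -0.2   0.46 -2.22]
  polar r 133.0 ang 147.72
t 8.5 pos [503.7 165.4 104.2] yaw -25.4 F [ 0.48 -0.44 -0.13] w -0.3 q [-0.52  0.55  0.17  2.14 -0.2   0.46 -2.22]
  polar r 133.1 ang 147.72
[([269, 216, 75, 71, 3218], [310.89, 246.24]), ([43, 339, 40, 38, 899], [62.04, 355.82])]
[ 1.32134791e+02  1.58364157e+01 -1.24433087e-01]
```

View pics/w9.png

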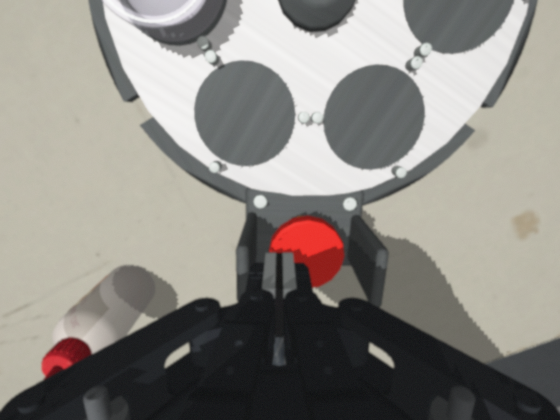

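The cap's apparent width grew from 72 to 75 px and the push force vanished, which suggests it sprang out. I'll check the cap height by depth before nudging anything.

```bash
python3 - <<'E'
from cell import env
from h import *
P=env.camera_params("wrist");im,d=env.grab_frame("wrist")
def capz(im,d,P):
    m=cv2.erode(red(im),np.ones((5,5)));n,l,s,c=cv2.connectedComponentsWithStats(m)
    for i in range(1,n):
        v,u=np.nonzero((l==i)&(d>0)); 
        if len(u)<20: continue
        K=P["mtx"];dd=d[v,u]
        X=np.stack([(u-K[0,2])/K[0,0]*dd,(v-K[1,2])/K[1,1]*dd,dd],-1)@P["pose"][:3,:3].T+P["pose"][:3,3]
        print(len(u),np.median(X,0).round(1))
capz(im,d,P)
for n in("top","scene"):
    im,d=env.grab_frame(n);print(n);capz(im,d,env.camera_params(n));cv2.imwrite(f"pics/{n}9.png",im)
show(env.get_state())
E
```

```text
2629 [508.5 145.6  97.6]
569 [505.7 306.2  96.8]
top
scene
137 [ 1485.3 -1071.     83.1]
45 [ 1433.5 -1127.3    87.6]
26 [1594.3 -588.8  110.7]
t 8.65 pos [503.7 165.3 104.3] yaw -25.4 F [-0.82 -0.13  0.48] w 0.1 q [-0.52  0.55  0.17  2.14 -0.2   0.46 -2.22]
  polar r 133.0 ang 147.73
```

Cap top is at z = 97.6 (98 when fully out), so it has sprung into the notch. Backing off the lug, lifting and moving clear.

{"method": "drive_tool", "body": {"rows": [[[0,4,0],0],[[0,8,0],0],[[0,9,-10],0],[[0,9,-30],0],[[0,9,-60],0],[[0,9,-95],0],[[0,9,-130],0],[[0,9,-140],0]]}}

```text
time: 9.32
tool_pos: [503.0, 156.7, 250.0]
tool_rot: [-0.003, 0.975, -0.221, 0.004]
wrist_force: [0.7, -0.4, -0.8]
width: 0.2
```

{"method": "drive_tool", "body": {"rows": [[[0,30,-10],0],[[0,65,-20],0],[[0,100,-20],0],[[0,135,-20],0],[[0,170,-20],0],[[0,195,-20],0],[[0,200,-20],0],[[0,200,-20],0]]}}

```text
time: 9.98
tool_pos: [412.6, -26.0, 264.5]
tool_rot: [-0.0, 0.975, -0.223, -0.0]
wrist_force: [0.2, -0.1, 0.5]
width: -0.3
```

```bash
python3 - <<'E'
from cell import env
from h import *
show(env.get_state())
for n in("top","scene","wrist"):
    P=env.camera_params(n);im,d=env.grab_frame(n);cv2.imwrite(f"pics/{n}10.png",im)
    for st,c in blobs(red(im)):
        p=ray(P,*c,98);e=p[:2]-HUB
        if np.hypot(*e)<160: print(n,st,c,p.round(1),np.hypot(*e).round(1),np.degrees(np.arctan2(e[1],e[0])).round(2), "depth",d[int(c[1]),int(c[0])], "exp",(np.linalg.inv(P["pose"])@[*p,1])[2].round(1))
    if n=="top": cv2.imwrite("pics/ct10.png",cv2.resize(im[90:280,120:360],None,fx=3.1,fy=3.1,interpolation=3))
    if n=="scene": cv2.imwrite("pics/cs10.png",cv2.resize(im[180:300,170:320],None,fx=4.8,fy=4.8,interpolation=3))
E
```

```text
t 9.98 pos [412.6 -26.  264.5] yaw -25.8 F [ 0.18 -0.14  0.46] w -0.3 q [-0.35  0.15  0.34  2.25 -0.07  0.75 -1.98]
  polar r 236.5 ang -149.43
top [228, 212, 13, 13, 141] [234.05, 217.78] [499.7 153.1  98. ] 130.5 153.22 depth 1236.4058 exp 1233.3
scene [257, 253, 14, 11, 124] [263.43, 257.82] [498.8 153.7  98. ] 131.6 153.15 depth 1295.408 exp 1291.7
wrist [68, 170, 38, 37, 1113] [86.97, 187.65] [505.2 149.8  98. ] 124.1 153.42 depth 316.65955 exp 315.9
```

View pics/ct10.png

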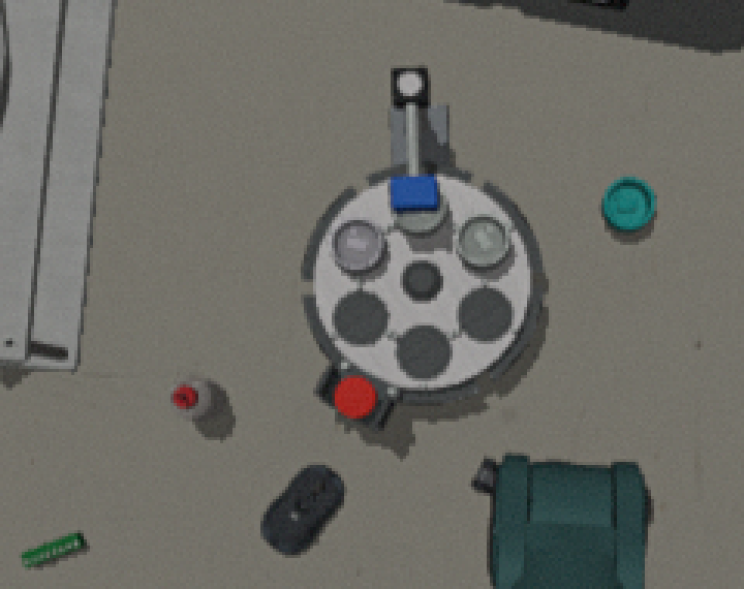

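View pics/cs10.png

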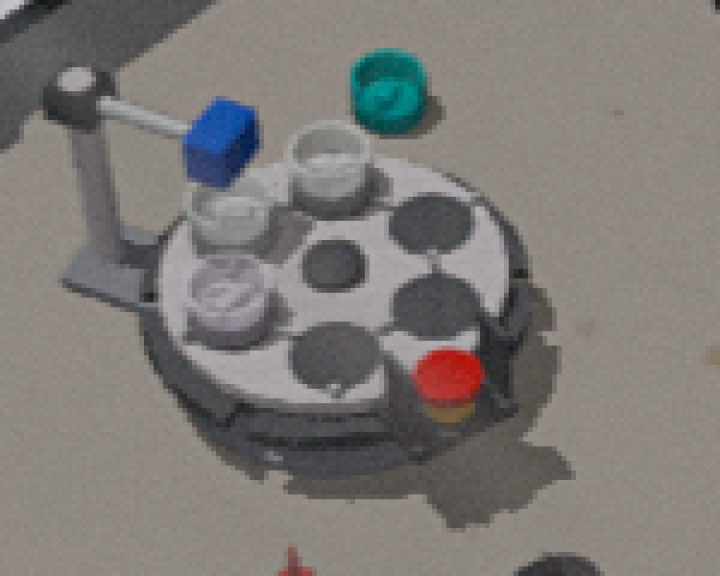

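The views show cup b under the blue head, cups a and c upright in their nests, and the cap between its lugs at the next notch, 60.7° on (within the play). One check on the depth readings: top and scene put the cap 3–4 mm low, so I'll compare with the same cameras at the start.

```bash
python3 - <<'E'
from cell import env
from h import *
for n in("top","scene"):
    P=env.camera_params(n)
    im0=cv2.imread(f"pics/{n}0.png");d0=np.load(f"pics/{n}0.npy");im,d=env.grab_frame(n)
    for I,D,z in((im0,d0,"start"),(im,d,"now")):
        for st,c in blobs(red(I)):
            p=ray(P,*c,98)
            if np.hypot(*(p[:2]-HUB))>160: continue
            x,y,w,h=st[:4];m=np.zeros(D.shape,bool);m[y+3:y+h-3,x+3:x+w-3]=1
            m&=red(I)>0; v,u=np.nonzero(m);K=P["mtx"];dd=D[v,u]
            X=np.stack([(u-K[0,2])/K[0,0]*dd,(v-K[1,2])/K[1,1]*dd,dd],-1)@P["pose"][:3,:3].T+P["pose"][:3,3]
            print(n,z,np.median(X,0).round(1),len(u))
P=env.camera_params("wrist");im,d=env.grab_frame("wrist");m=cv2.erode(red(im),np.ones((5,5)))>0;v,u=np.nonzero(m);K=P["mtx"];dd=d[v,u]
X=np.stack([(u-K[0,2])/K[0,0]*dd,(v-K[1,2])/K[1,1]*dd,dd],-1)@P["pose"][:3,:3].T+P["pose"][:3,3]
print("wrist",np.median(X[X[:,1]<200],0))
E
```

```text
top start [507.8  21.3  96.6] 49
top now [499.1 153.2  96.8] 49
scene start [511.6  19.1  96.4] 25
scene now [499.  152.7  97. ] 40
wrist [505.94858731 150.08661245  97.93956693]
```

Cap height matches the start in every view: fully out, with the hand clear.

```bash
python3 - <<'E'
from cell import env
print(env.sign_off())
E
```

```text
the job is handed in; nothing more can be done
None
```

The table is one notch clockwise, with the plunger sprung out into the next notch and the hand clear; I handed the job in at about 10 s.

I pressed the plunger in about 11–12 mm with shut fingertips, which turned the table about 21°, mostly through friction on the cap. I then lifted off the cap and pushed the clockwise-side lug slowly until the plunger snapped into the next notch.

- **Notch:** the cap moved 60.7° at 130.5 mm radius, which is within the notch play plus my measuring error.
- **Plunger:** the cap top reads 97–98 mm in all three cameras. That matches the start readings in the top and scene views and the 98 mm given for fully out.
- **Cups and bench:** cup b is under the blue head and the other two cups are upright in their nests. Nothing in the top-view crop looks moved: oil bottle, mouse, terminal block, turquoise cup. I did not re-check the spool, stepper and steel cup on the right after the move.
- **Force:** the largest reading I saw was about 7 N.

The wrist camera put the cap about 4–6 mm nearer the hub than the top view did. I relied on the top-view fit for position.

I did not push against the table to test the lock. I judged it locked from the cap height, the angle, and the push force dropping to zero when the plunger snapped out.

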